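# Shut and bolt the sprung lid of the tube spinner

## Robot

A 6-joint arm with a two-finger parallel gripper is mounted at the origin on the work surface. World frame = base frame: x ahead of the robot, y to its left, z up, the work surface at z = 0. Lengths are in m, angles in rad, forces in N, time in s.
With the tool pointing down it reaches from about 0.35 to 0.775 m from the base axis. Payload 5.5 kg.
Tool frame: the origin (TCP) lies at the very end of the fingers, on their centre line; the grasp point (between the pads) lies 19 mm behind it; y points along the fingers, z is the direction in which the jaws open and shut, and the axes are right-handed (so a half turn about y gives the same grasp; the last joint's range is limited). The gripper opens to 85 mm and grips with 20 to 120 N. Pads are 22 mm wide; open, the fingers measure 114 mm over their backs; the gripper's body (76 mm by 85 mm) begins 54 mm behind the grasp point. The pads swing forward as they close: fully open they stand 13 mm farther back than shut.
Start: joints at [-1.38, 0.313, 0.046, 1.304, 0, 1.431], TCP at [0.187, -0.544, 0.231] pointing down, gripper open.
Joint ranges: [-2.76, 2.76], [-0.86, 1.69], [-1.03, 1.26], [-2.2, 2.34], [-1.47, 1.5], [-3.14, 3.14]. Speed limits (rad/s): [2.57, 2.57, 3.14, 3.14, 3.14, 3.14].

## Interface

Orientations are given as a unit quaternion [w, x, y, z].
In Python, from workcell import env gives the robot as it stands.
- The arm moves only by the shell command python3 -m inch 'ROWS' [OPENING] [FORCE]. ROWS is JSON, a list that holds one entry, the list of rows, each a list of 4 numbers: the shift along the tool's x, y, z in mm, then the turn about the tool's y in degrees. In form: [[[tx, ty, tz, spin], ...]]. A call has 1 to 10 rows; each row is the pose to reach, as a shift and turn from the pose commanded when the call began, along the tool's axes at that moment; what a row does not reach only later rows make up. A row lasts 1/10 s, in which the tool goes at most 50 mm and 8.59 degrees, less where a joint would pass 70% of its speed; a pose out of reach is approached as far as the arm can. A call with a gripper value outside its range is refused whole. OPENING is the finger opening in mm, from 0 to 85.4, set as the call begins (- or left out, the last holds). The fingers move at their own pace and stop on an object; FORCE is the grip in N (left out, the last holds). Time passes only in rows, so rows that repeat a pose let the fingers close. It gives the time, the measured TCP pose, the force and the opening at its end, in the units of the state.
- env.get_state(): the state, without advancing time (a new reading comes with each control period).
- env.read_camera(name): name is "scene" or "top" or "wrist"; returns the picture (480x640x3 uint8, blue, green, red); there is no depth.
- env.camera_model(name): a dict with "fx", "fy", "cx", "cy" (pixels), "R" (3x3) and "t" (3): a world point X has camera coordinates R X + t; the wrist camera has in their place "mount" (4x4, takes a point from camera to tool coordinates, whose origin is the TCP and whose axes are the tool frame's). Camera axes: x right, y down, z forward; pixel columns grow to the right and rows downward; lengths in m; the calibration is good to about 2 mm. A picture is of the moment at which its call begins: read the wrist's pose just before it. camera_model takes no time and is no camera call.
- env.hand_in(): hands the job in, once; it reports no verdict.
The state is a dict: "clock": time; "joint_pos": joint angles; "qvel": joint speeds; "tau": joint torques, N m; "tcp_pos": TCP position; "orientation": TCP orientation; "wrist_force": force on the tool from outside, world axes, zero at the start; "ft_torque": the same for the moment, N m; "finger_gap": finger opening in m.
Only numpy, scipy, OpenCV 4.12 (cv2) and the standard library are available. Lean on these libraries where they do the work, as an engineer would, in place of code of your own. Each camera call takes 0.05 s, during which the arm holds its last target.

## Task

The lid of the tube spinner is standing up on its hinge springs. Press it down shut against the springs and, while it is held down, slide its bolt (the bar with the upright post) fully home under the keeper, then let go so that the lid stays shut. Do not knock the tube rack that stands beside the instruments.

Things in the scene. Friction and masses are not known exactly. Their poses are not given: they have to be found in the camera images.
- bolt_post (a point): Grip point on the bolt's upright round steel post (16 mm thick, top 18 mm above this point, lid face 32 mm below), at the free edge of the raised grey lid of the taller white instrument (200 x 190 x 120 mm). Axes, turning with the lid: x to the hinge, y level, the way the bolt slides home, z up the post. The hinge axis lies 160 mm along +x and 43 mm along -z. Lid shut: 168 mm above the table.
- lid (a joint): Lid hinge angle, rad: 0 shut (stop), 0.65 standing open (stop), held up by torsion springs. At the post it takes about 7 N to hold shut, 4 N when open; let go unbolted, it springs open. Bolted and let go, it rises to about 0.06, the bolt bar against the keeper's lip. The lower white instrument with a similar post has its lid already shut: leave it.
- bolt (a joint): Slide of the bolt along the post's y, m: 0 drawn back, 0.036 fully home (stop), 1 to 2 N. It goes under the lip of the steel keeper bracket on the instrument's +y side, only with the lid within 0.05 rad of shut (higher, it strikes the lip). The tip reaches the lip's edge at 0.016 and is 20 mm under it at 0.036.
- rack: White tube rack with blue-capped tubes, 65 x 150 mm, 74 mm high, loose on the table to one side of the instruments; origin at the centre of its underside, y along its length. To be left alone.

How it is judged:
By the outcome, as a careful person would: the job done as asked, in the order asked, and still so for the second after the job is handed in, with the robot touching nothing.
It also fails if it takes over 35 s, if anything falls off the work surface, if the arm or the gripper's body presses on something with over 40 N, if the wrist force passes 120 N, or if a joint passes its speed limit or range.

## Working session

There is one attempt and no reset: what is moved stays moved. The work goes in short steps, Python scripts to look and compute and a shell command to move; the robot and the scene stay as the last step left them, time stands still between calls to the robot, and variables do not carry over. Pictures are saved under pics/ and viewed, and the job is handed in when it is done.

```bash
mkdir -p pics; ls; python3 - <<'E'
from workcell import env
import cv2,json
print(env.get_state())
for n in("scene","top"):
    cv2.imwrite(f"pics/{n}0.png",env.read_camera(n)); print(n,env.camera_model(n))
print(env.camera_model("wrist"))
E
```

```text
pics
{'clock': 0.0, 'joint_pos': array([-1.37957739e+00,  3.14024800e-01,  4.50280681e-02,  1.30358253e+00,
        1.98010329e-06,  1.43122522e+00]), 'qvel': array([-0.00020031,  0.00052199,  0.00044171, -0.0001517 ,  0.00017122,
       -0.00061953]), 'tau': array([-3.44273685e-04, -4.80621314e+01,  2.98535603e+01,  1.93235383e-02,
       -1.40115039e-04,  4.05018909e-06]), 'tcp_pos': array([ 0.18666964, -0.54334933,  0.23041504]), 'orientation': array([ 0.11640383, -0.11643499,  0.69808707, -0.69682673]), 'wrist_force': array([0.06845668, 0.17901639, 0.41858194]), 'ft_torque': array([-0.00847878,  0.0217948 ,  0.04451398]), 'finger_gap': 0.08551100763174711}
scene {'fx': 457.1904390592521, 'fy': 457.1904390592521, 'cx': 316.9845226963261, 'cy': 238.01170524665278, 'R': array([[-0.71311484,  0.7009505 ,  0.01164603],
       [ 0.4913315 ,  0.51156981, -0.70490403],
       [-0.50006059, -0.49695546, -0.70920708]]), 't': array([ 0.45891532, -0.21807865,  1.53521184])}
top {'fx': 471.39217691517683, 'fy': 471.39217691517683, 'cx': 310.76959598648955, 'cy': 247.05092316409326, 'R': array([[ 6.01325549e-03, -9.99981805e-01, -4.79502832e-04],
       [-9.98767575e-01, -5.98232829e-03, -4.92701049e-02],
       [ 4.92663399e-02,  7.75185609e-04, -9.98785376e-01]]), 't': array([-0.01606483,  0.61533469,  1.3325668 ])}
{'fx': 369.40379580084874, 'fy': 369.40379580084874, 'cx': 313.88554836673916, 'cy': 246.1318922345446, 'mount': array([[ 8.91777762e-04,  9.52663938e-01,  3.04024054e-01,
        -7.77594344e-02],
       [ 2.66894095e-04, -3.04024391e-01,  9.52664211e-01,
        -1.42003588e-01],
       [ 9.99999567e-01, -7.68422533e-04, -5.25382571e-04,
         4.11793075e-04],
       [ 0.00000000e+00,  0.00000000e+00,  0.00000000e+00,
         1.00000000e+00]])}
```

View pics/scene0.png

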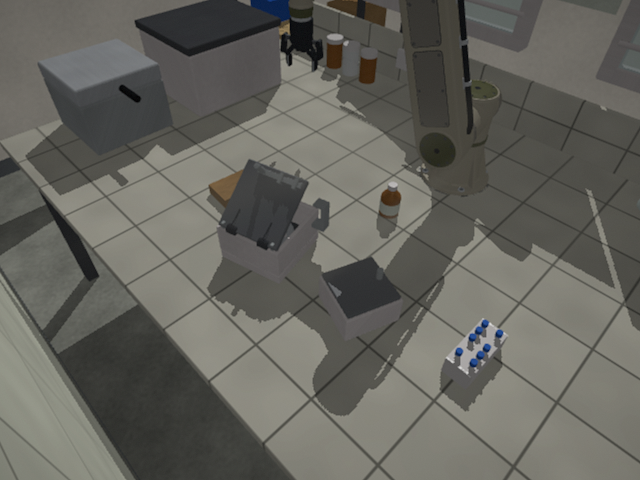

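View pics/top0.png

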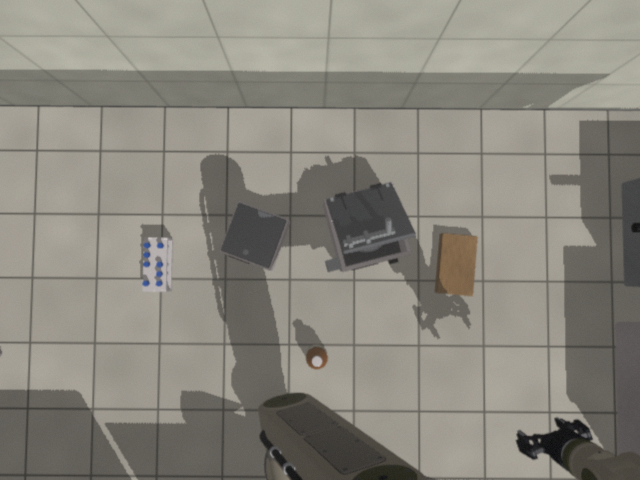

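The scene view shows the raised lid at about (265,200) with its hinge at (250,240). The top view shows the instrument at about (370,225), the rack at (157,265), a bottle at (317,357) and a brown box at (455,263). I'll zoom in on the instrument.

```bash
python3 - <<'E'
import cv2
a=cv2.imread("pics/top0.png")[165:285,305:425]
cv2.imwrite("pics/top0z.png",cv2.convertScaleAbs(cv2.resize(a,(600,600),interpolation=cv2.INTER_CUBIC),alpha=1.6))
a=cv2.imread("pics/scene0.png")[150:290,205:345]
cv2.imwrite("pics/scene0z.png",cv2.convertScaleAbs(cv2.resize(a,(600,600),interpolation=cv2.INTER_CUBIC),alpha=1.6))
E
```

```text
(no output)
```

View pics/top0z.png

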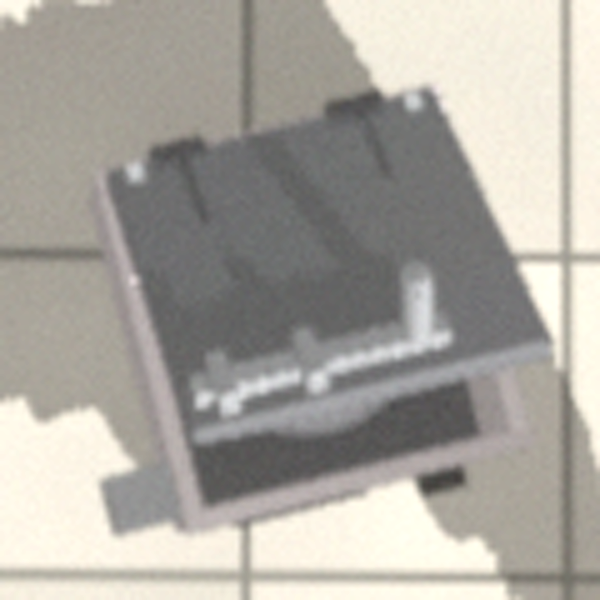

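View pics/scene0z.png

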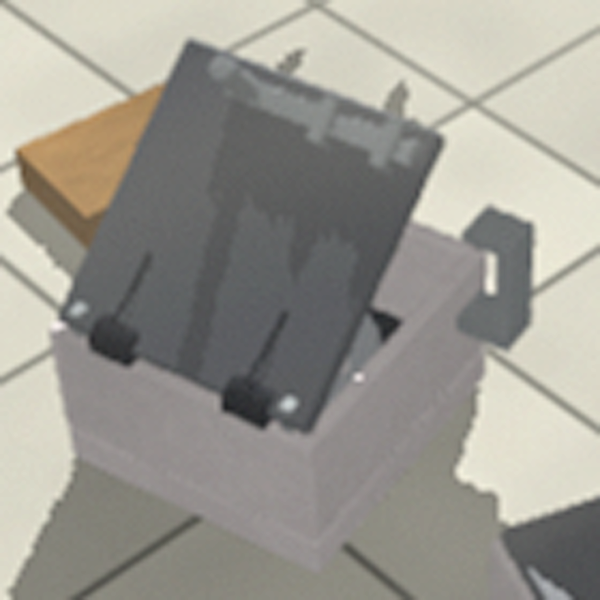

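The lid's hinge is on the far side and the keeper is on the left (+y). The post is at top-zoom (423,345) at its base and (415,268) at its top. In the scene view the post is seen almost end-on at zoom (220,70). Next I'll triangulate it.

```bash
cat > h.py <<'E'
from workcell import env
import numpy as np
from scipy.spatial.transform import Rotation as Ro
M={}
def ray(n,u,v,st=None):
    m=env.camera_model(n); d=np.array([(u-m['cx'])/m['fx'],(v-m['cy'])/m['fy'],1])
    if n!='wrist': R,t=np.array(m['R']),np.array(m['t']); o=-R.T@t; d=R.T@d
    else:
        A=np.array(m['mount']); T=tool(st); o=T@A@[0,0,0,1]; o=o[:3]; d=T[:3,:3]@A[:3,:3]@d
    return o,d/np.linalg.norm(d)
def tool(st):
    q=st['orientation']; T=np.eye(4); T[:3,:3]=Ro.from_quat([q[1],q[2],q[3],q[0]]).as_matrix(); T[:3,3]=st['tcp_pos']; return T
def plane(od,z): o,d=od; return o+d*(z-o[2])/d[2]
def tri(rs):
    A=sum(np.eye(3)-np.outer(d,d) for o,d in rs); b=sum((np.eye(3)-np.outer(d,d))@o for o,d in rs)
    p=np.linalg.solve(A,b); return p,[np.linalg.norm((np.eye(3)-np.outer(d,d))@(p-o))*1000 for o,d in rs]
def project(n,X,st=None):
    m=env.camera_model(n)
    if n!='wrist': c=np.array(m['R'])@X+m['t']
    else: c=(np.linalg.inv(tool(st)@np.array(m['mount']))@np.r_[X,1])[:3]
    return m['cx']+m['fx']*c[0]/c[2],m['cy']+m['fy']*c[1]/c[2]
E
python3 - <<'E'
from h import *
np.set_printoptions(precision=4,suppress=True)
st=env.get_state(); print(tool(st))
T=lambda x,y:(305+x/5-.4,165+y/5-.4); S=lambda x,y:(205+x*14/60-.4,150+y*14/60-.4)
print("post top",plane(ray('top',*T(415,272)),.27)); print(tri([ray('top',*T(415,272)),ray('scene',*S(220,68))]))
for n,a in dict(lidL=(195,440),lidR=(550,348)).items(): print(n,plane(ray('top',*T(*a)),.225))
for n,a in dict(fL=(190,528),fR=(530,440)).items(): print(n,plane(ray('top',*T(*a)),.12))
for n,a in dict(h1=(180,148),h2=(355,103)).items(): print(n,plane(ray('top',*T(*a)),.13))
for n,a in dict(lug=(318,352),base=(423,342),tip=(200,398)).items(): print(n,plane(ray('top',*T(*a)),.232))
E
```

```text
[[-0.9458 -0.0003  0.3248  0.1867]
 [-0.3248  0.0016 -0.9458 -0.5434]
 [-0.0002 -1.     -0.0016  0.2305]
 [ 0.      0.      0.      1.    ]]
post top [ 0.6692 -0.1908  0.27  ]
(array([ 0.6688, -0.1905,  0.2676]), [np.float64(0.849340775580597), np.float64(0.8493407755806778)])
lidL [ 0.5921 -0.0918  0.225 ]
lidR [ 0.6377 -0.2632  0.225 ]
fL [ 0.5498 -0.0965  0.12  ]
fR [ 0.5972 -0.2755  0.12  ]
h1 [ 0.7494 -0.0901  0.13  ]
h2 [ 0.7738 -0.1821  0.13  ]
lug [ 0.6345 -0.1503  0.232 ]
base [ 0.6396 -0.2007  0.232 ]
tip [ 0.6121 -0.0937  0.232 ]
```

```bash
python3 -m inch '[[[0,-45,0,1],[-10,-80,-3,2],[-55,-80,-17,3],[-102,-80,-32,4],[-149,-80,-47,4],[-196,-80,-62,4],[-243,-80,-77,4],[-290,-80,-92,4],[-337,-80,-107,4],[-380,-80,-120,4]]]' 46 60
```

```text
clock: 1.1
tcp_pos: [0.5086, -0.305, 0.3109]
orientation: [0.092, -0.092, 0.701, -0.701]
wrist_force: [-0.4, -0.9, 1.3]
finger_gap: 0.0464
```

```bash
python3 -m inch '[[[-40,0,-15,0],[-80,0,-30,0],[-120,0,-43,0],[-120,0,-43,0],[-120,0,-43,0]]]' 46; python3 - <<'E'
from h import *
import cv2
for n in ("wrist","top"):
    st=env.get_state(); cv2.imwrite(f"pics/{n}1.png",cv2.convertScaleAbs(env.read_camera(n),alpha=1.5)); 
np.set_printoptions(precision=4,suppress=True)
print(tool(st),st['clock'],st['wrist_force']); print(project('wrist',np.array([.669,-.1905,.27]),st))
E
```

```text
clock: 1.6
tcp_pos: [0.6124, -0.2335, 0.31]
orientation: [0.092, -0.093, 0.701, -0.701]
wrist_force: [-0.3, 0.6, -0.6]
finger_gap: 0.0459
[[-0.966  -0.0016  0.2586  0.6117]
 [-0.2586  0.0003 -0.966  -0.2343]
 [ 0.0015 -1.     -0.0007  0.3105]
 [ 0.      0.      0.      1.    ]] 1.65 [ 0.0981 -0.9185  0.7487]
(np.float64(255.82713388999832), np.float64(152.48499289471982))
```

View pics/wrist1.png

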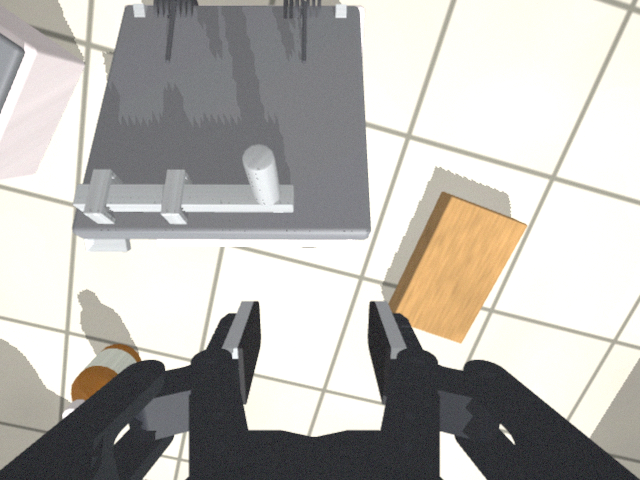

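View pics/top1.png

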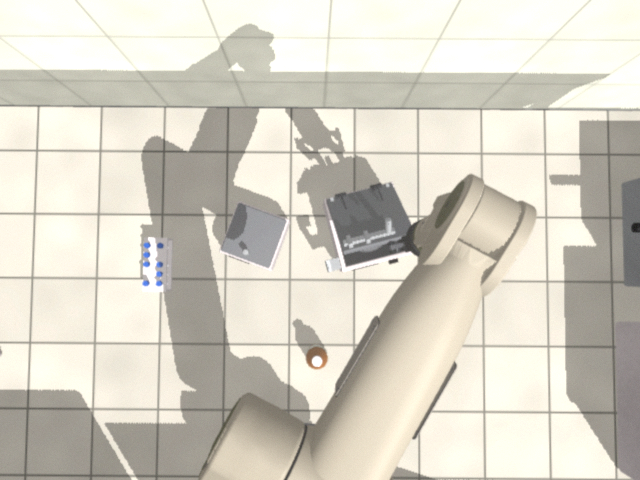

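Wrist view: the post's top is at (258,157), against a predicted (256,152), so they agree to about 2 mm. The guides at (100,197) and (175,197) are low, and the open fingers are aligned with the bar. I'll move over the post and down.

```bash
python3 -m inch '[[[-30,0,-13,0],[-60,0,-25.5,0],[-60,0,-25.5,0],[-60,20,-25.5,0],[-60,40,-25.5,0],[-60,55,-25.5,0],[-60,66,-25.5,0],[-60,66,-25.5,0],[-60,66,-25.5,0]]]' 46; python3 - <<'E'
from h import *
import cv2
st=env.get_state(); cv2.imwrite("pics/wrist2.png",cv2.convertScaleAbs(env.read_camera("wrist"),alpha=1.5))
print(st['tcp_pos'],st['wrist_force'])
E
```

```text
clock: 2.6
tcp_pos: [0.6629, -0.1951, 0.2461]
orientation: [-0.092, 0.091, -0.701, 0.701]
wrist_force: [-0.7, 0.1, 0.9]
finger_gap: 0.0461
[ 0.66290365 -0.19509921  0.24606147] [-0.7029148   0.09449863  0.86288324]
```

View pics/wrist2.png

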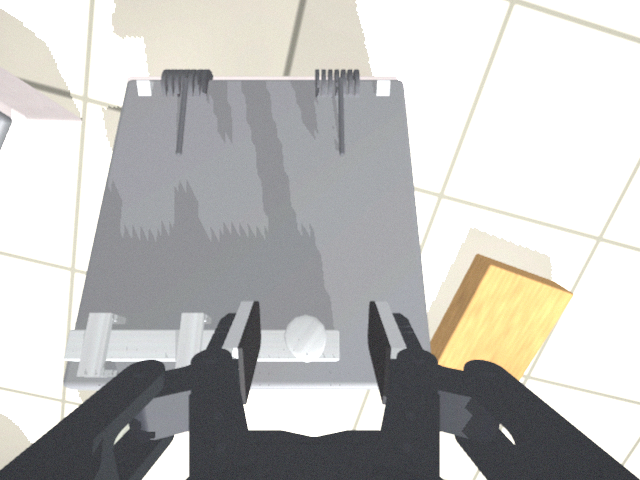

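The post at (306,338) sits between the fingers, about 3 mm to the left of centre. I'll correct that and close.

```bash
python3 -m inch '[[[-3,3,-2.5,0],[-3,3,-2.5,0]]]' 46 && python3 -m inch '[[[0,0,0,0],[0,0,0,0],[0,0,0,0],[0,0,0,0],[0,0,0,0],[0,0,0,0]]]' 0 60; python3 - <<'E'
from h import *
import cv2
st=env.get_state(); cv2.imwrite("pics/wrist3.png",cv2.convertScaleAbs(env.read_camera("wrist"),alpha=1.5))
print(st['tcp_pos'],st['wrist_force'],st['finger_gap'])
# arc of grasp point relative to the hinge: shift in tool x (away from hinge), y (down)
p=st['tcp_pos']+[0,0,.019]
h=.125; xx=-(.160-0); 
# g at hinge-rel coords assuming on post axis
import math
th=.65; zz=p[2]-h; s=(zz-.160*math.sin(th))/math.cos(th); x0=-.160*math.cos(th)+s*math.sin(th)
print('s',s)
for t in np.linspace(.65,0,14):
    x=-.160*math.cos(t)+s*math.sin(t); z=.160*math.sin(t)+s*math.cos(t)
    print(round(t,3),'tx %.1f ty %.1f'%((x0-x)*1000,(zz-z)*1000))
E
```

```text
clock: 2.85
tcp_pos: [0.6661, -0.1908, 0.2427]
orientation: [-0.092, 0.092, -0.701, 0.701]
wrist_force: [-0.3, 0.6, -0.3]
finger_gap: 0.0462
clock: 3.45
tcp_pos: [0.6658, -0.191, 0.2426]
orientation: [-0.092, 0.092, -0.701, 0.701]
wrist_force: [0.1, 1.4, 1.4]
finger_gap: 0.0141
[ 0.66580992 -0.19104793  0.24256307] [0.06674059 1.37691963 1.36553206] 0.014123070660438825
s 0.049910881576988225
0.65 tx 0.0 ty 0.0
0.6 tx 6.7 ty 5.0
0.55 tx 13.1 ty 10.4
0.5 tx 19.3 ty 16.1
0.45 tx 25.2 ty 22.0
0.4 tx 30.8 ty 28.3
0.35 tx 36.0 ty 34.8
0.3 tx 40.9 ty 41.6
0.25 tx 45.5 ty 48.6
0.2 tx 49.7 ty 55.9
0.15 tx 53.6 ty 63.3
0.1 tx 57.0 ty 70.9
0.05 tx 60.1 ty 78.7
0.0 tx 62.8 ty 86.7
```

View pics/wrist3.png

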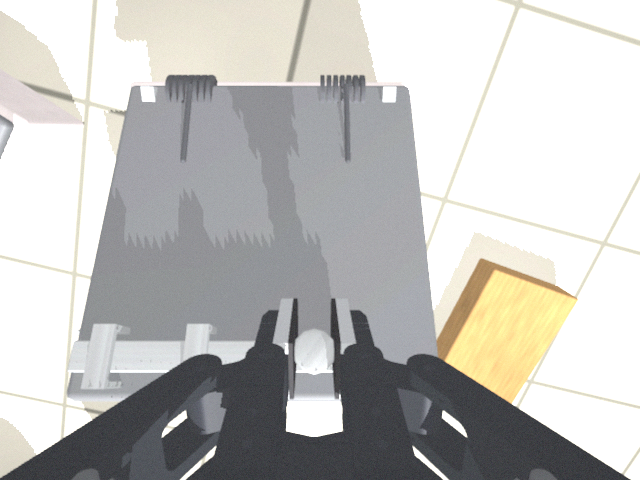

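The post is held between the pads at (315,350) and the opening reads 14 mm. I'll follow the arc part way and check the force.

```bash
python3 -m inch '[[[6.7,5,0,0],[13.1,10.4,0,0],[19.3,16.1,0,0],[25.2,22,0,0],[30.8,28.3,0,0],[30.8,28.3,0,0]]]'; python3 - <<'E'
from h import *
import cv2
cv2.imwrite("pics/wrist4.png",cv2.convertScaleAbs(env.read_camera("wrist"),alpha=1.5))
E
```

```text
clock: 4.1
tcp_pos: [0.6371, -0.1992, 0.2147]
orientation: [-0.093, 0.091, -0.701, 0.701]
wrist_force: [4.6, 1.8, 4.9]
finger_gap: 0.0141
```

View pics/wrist4.png

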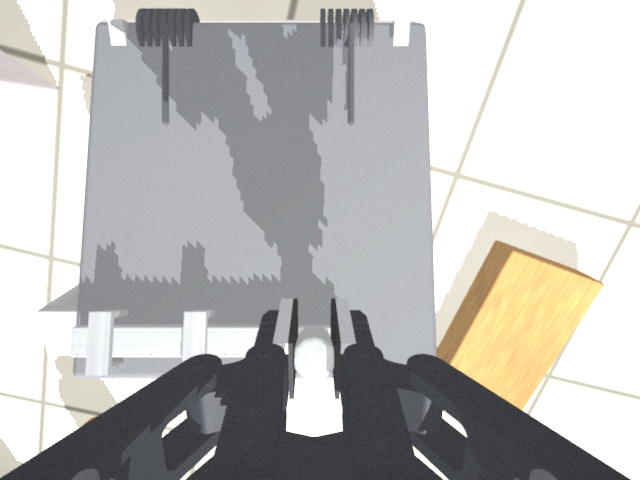

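The lid is following with small forces, and the post at (313,358) is still in the pads. I'll continue down to nearly shut.

```bash
python3 -m inch '[[[5.2,6.5,0,0],[10.1,13.3,0,0],[14.7,20.3,0,0],[18.9,27.6,0,0],[22.8,35,0,0],[26.2,42.6,0,0],[29.3,50.4,0,0],[30.8,54.5,0,0],[30.8,54.5,0,0]]]'; python3 -m inch '[[[1,3,0,0],[1,5,0,0],[1,5,0,0]]]'; python3 - <<'E'
from h import *
import cv2
for n in("wrist","scene"): cv2.imwrite(f"pics/{n}5.png",cv2.convertScaleAbs(env.read_camera(n),alpha=1.5))
a=cv2.imread("pics/scene5.png")[150:290,205:345];cv2.imwrite("pics/scene5z.png",cv2.resize(a,(600,600),interpolation=cv2.INTER_CUBIC))
E
```

```text
clock: 5.05
tcp_pos: [0.6071, -0.2076, 0.161]
orientation: [-0.093, 0.091, -0.701, 0.702]
wrist_force: [1.0, 0.2, 8.3]
finger_gap: 0.0141
clock: 5.35
tcp_pos: [0.6056, -0.2081, 0.1561]
orientation: [-0.092, 0.092, -0.7, 0.702]
wrist_force: [-1.3, 0.1, 8.2]
finger_gap: 0.0142
```

View pics/wrist5.png

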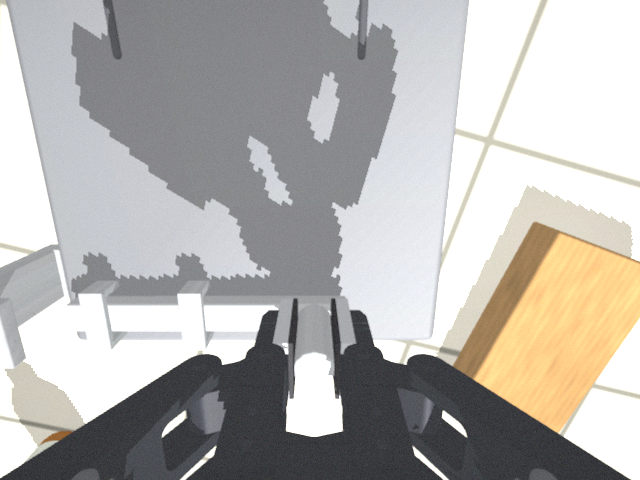

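View pics/scene5z.png

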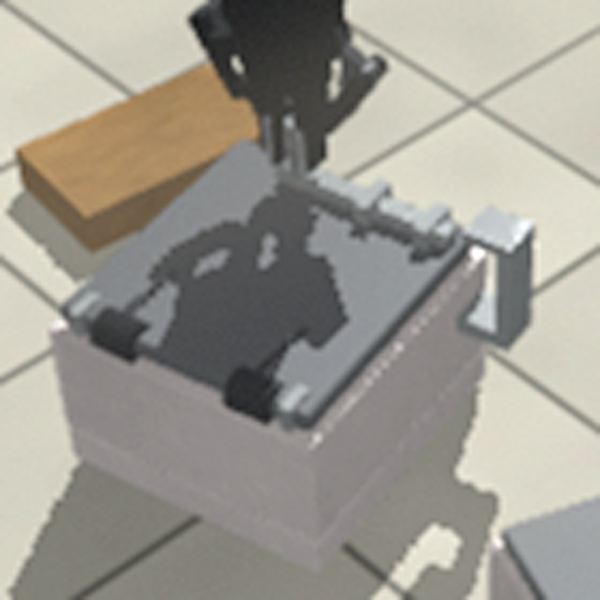

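The lid is almost shut, with the bar level opposite the keeper (scene zoom (500,235)). Next I'll press in small steps until the stop shows up in the force.

```bash
for i in 1; do python3 -m inch '[[[0.3,1.5,0,0],[0.3,1.5,0,0]]]'; done; python3 -m inch '[[[0.3,1.5,0,0],[0.3,1.5,0,0]]]';  python3 -m inch '[[[0,1.5,0,0],[0,1.5,0,0]]]'
```

```text
clock: 5.65
tcp_pos: [0.6053, -0.2081, 0.1549]
orientation: [-0.092, 0.091, -0.7, 0.702]
wrist_force: [-2.2, 0.3, 10.5]
finger_gap: 0.0142
clock: 5.85
tcp_pos: [0.6053, -0.2084, 0.1547]
orientation: [-0.093, 0.091, -0.7, 0.702]
wrist_force: [-2.7, -0.1, 13.0]
finger_gap: 0.0142
clock: 6.05
tcp_pos: [0.6055, -0.2088, 0.1544]
orientation: [-0.093, 0.091, -0.7, 0.703]
wrist_force: [-4.8, -0.3, 19.1]
finger_gap: 0.0138
```

The force rises at z = 0.1548, which matches the expected shut height, so the lid is on its stop. I'll slide the bolt home, first to 18 mm and check.

```bash
python3 -m inch '[[[0,0,-4,0],[0,0,-8,0],[0,0,-12,0],[0,0,-15,0],[0,0,-18,0],[0,0,-18,0]]]'; python3 - <<'E'
from h import *
import cv2
for n in("wrist",): cv2.imwrite(f"pics/{n}6.png",cv2.convertScaleAbs(env.read_camera(n),alpha=1.5))
E
```

```text
clock: 6.65
tcp_pos: [0.6009, -0.1915, 0.1544]
orientation: [-0.093, 0.091, -0.699, 0.703]
wrist_force: [-4.7, -0.3, 19.2]
finger_gap: 0.0141
```

View pics/wrist6.png

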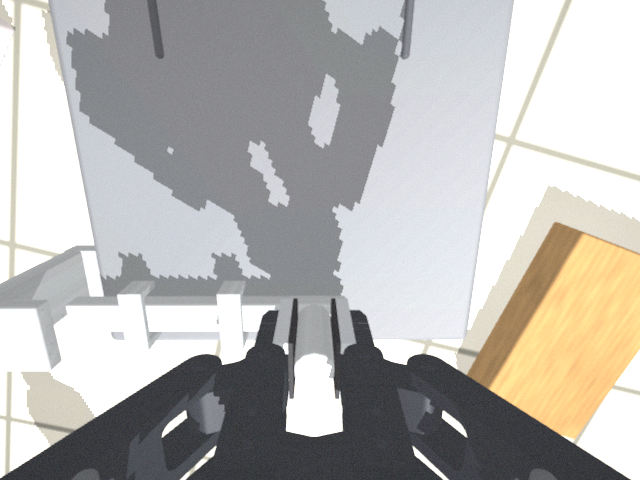

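The bolt is advancing and its tip is at the keeper, (60,320). Before going on I'll check that the finger on the guide's side clears the guide at (232,320). I can do this from the parallax between the two wrist pictures.

```bash
python3 - <<'E'
import cv2,numpy as np
a=cv2.imread("pics/wrist5.png",0);b=cv2.imread("pics/wrist6.png",0)
for nm,(x0,y0,w,h) in dict(lug2top=(176,278,36,30),lug1top=(78,280,36,28),lug2=(176,300,34,52),spring=(340,20,40,45),lidedge=(90,330,90,16)).items():
    r=cv2.matchTemplate(cv2.resize(b,None,fx=4,fy=4,interpolation=2),cv2.resize(a[y0:y0+h,x0:x0+w],None,fx=4,fy=4,interpolation=2),cv2.TM_CCOEFF_NORMED)
    _,s,_,p=cv2.minMaxLoc(r); dx=p[0]/4-x0; v=y0+h/2
    k=.9527-.304*(v-246)/369.4
    print(nm,s,dx,p[1]/4-y0,'below TCP mm',369.4*17.9/dx*k-142)
E
```

```text
lug2top 0.9807707071304321 39.0 0.25 below TCP mm 12.967817999999966
lug1top 0.987105667591095 38.75 0.5 below TCP mm 13.827181987096736
lug2 0.8793370127677917 -58.0 0.25 below TCP mm -243.10641555172413
spring 0.7475054860115051 -249.0 -0.25 below TCP mm -171.74644860240963
lidedge 0.9698491096496582 37.25 0.25 below TCP mm 13.674440322147632
```

The guide tops are about 13 mm below the fingertips, so they are clear. I'll finish the slide.

```bash
python3 -m inch '[[[0,0,-4,0],[0,0,-8,0],[0,0,-12,0],[0,0,-15,0],[0,0,-17,0],[0,0,-18,0],[0,0,-18,0]]]';python3 -m inch '[[[0,0,-1,0],[0,0,-1,0]]]';python3 -m inch '[[[0,0,-1,0],[0,0,-1,0]]]';python3 -m inch '[[[0,0,-1,0],[0,0,-1,0]]]'; python3 - <<'E'
from h import *
import cv2
st=env.get_state();print((st['tcp_pos']-[.6055,-.2088,.1544])@np.array([-.2586,.966,0]))
for n in("wrist",): cv2.imwrite(f"pics/{n}7.png",cv2.convertScaleAbs(env.read_camera(n),alpha=1.5))
E
```

```text
clock: 7.4
tcp_pos: [0.5964, -0.1744, 0.1544]
orientation: [-0.093, 0.09, -0.699, 0.703]
wrist_force: [-6.2, -1.3, 19.7]
finger_gap: 0.014
clock: 7.6
tcp_pos: [0.5962, -0.1739, 0.1544]
orientation: [-0.093, 0.09, -0.699, 0.703]
wrist_force: [-5.5, -2.8, 18.6]
finger_gap: 0.0144
clock: 7.8
tcp_pos: [0.5962, -0.1738, 0.1545]
orientation: [-0.093, 0.09, -0.699, 0.704]
wrist_force: [-5.2, -5.9, 18.0]
finger_gap: 0.0141
clock: 8.0
tcp_pos: [0.5962, -0.1738, 0.1546]
orientation: [-0.093, 0.09, -0.698, 0.704]
wrist_force: [-3.6, -7.8, 16.8]
finger_gap: 0.0143
0.036227934835503794
```

View pics/wrist7.png

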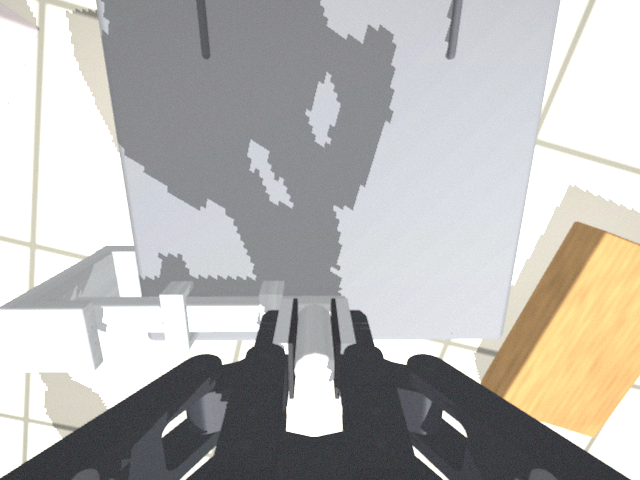

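The bolt travelled 36.2 mm and then met its stop, with the sideways force rising. The bar at (90,320) is under the keeper's lip. I'll ease the loads off, open, and lift.

```bash
python3 -m inch '[[[0,-1,1.5,0],[0,-2.5,2,0],[0,-2.5,2,0]]]';python3 -m inch '[[[0,0,0,0],[0,0,0,0],[0,0,0,0],[0,0,0,0]]]' 40;  python3 - <<'E'
from h import *
import cv2
for n in("wrist",): cv2.imwrite(f"pics/{n}8.png",cv2.convertScaleAbs(env.read_camera(n),alpha=1.5))
E
```

```text
clock: 8.35
tcp_pos: [0.5963, -0.1738, 0.1553]
orientation: [-0.093, 0.091, -0.699, 0.703]
wrist_force: [-1.4, -3.5, 9.2]
finger_gap: 0.0143
clock: 8.75
tcp_pos: [0.5962, -0.1737, 0.1541]
orientation: [-0.092, 0.091, -0.7, 0.703]
wrist_force: [1.3, -4.4, 6.5]
finger_gap: 0.04
```

View pics/wrist8.png

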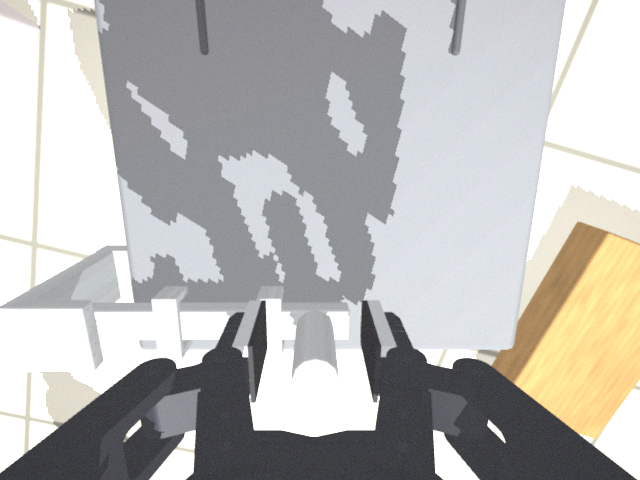

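The fingers are off the post, and a small 6 N upward force remains, probably a guide touching the fingertip after the lid rose to the keeper. I'll lift straight up.

```bash
python3 -m inch '[[[0,-5,0,0],[0,-15,0,0],[0,-30,0,0],[0,-55,0,0],[0,-85,0,0],[0,-120,0,0],[0,-150,0,0],[0,-150,0,0]]]';python3 -m inch '[[[30,0,40,0],[65,0,70,0],[100,0,110,0],[130,0,150,0],[150,0,190,0],[150,0,190,0],[150,0,190,0],[150,0,190,0]]]';  python3 - <<'E'
from h import *
import cv2
for n in("wrist","scene","top"): cv2.imwrite(f"pics/{n}9.png",cv2.convertScaleAbs(env.read_camera(n),alpha=1.5))
a=cv2.imread("pics/scene9.png")[150:290,205:345];b=cv2.imread("pics/top9.png")[165:285,305:425]
cv2.imwrite("pics/z9.png",np.hstack([cv2.resize(i,(400,400),interpolation=cv2.INTER_CUBIC) for i in(a,b)]))
E
```

```text
clock: 9.6
tcp_pos: [0.596, -0.172, 0.3076]
orientation: [-0.094, 0.09, -0.7, 0.702]
wrist_force: [1.2, 0.2, 0.3]
finger_gap: 0.04
clock: 10.4
tcp_pos: [0.4991, -0.3928, 0.3019]
orientation: [0.092, -0.093, 0.702, -0.7]
wrist_force: [0.8, 0.1, 0.4]
finger_gap: 0.04
```

View pics/z9.png

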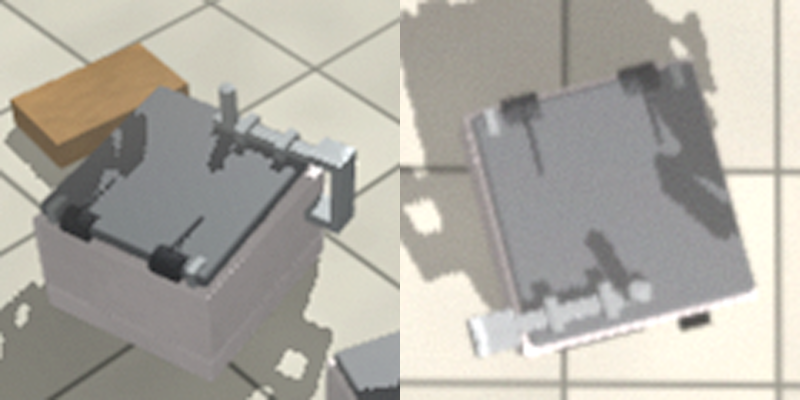

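View pics/top9.png

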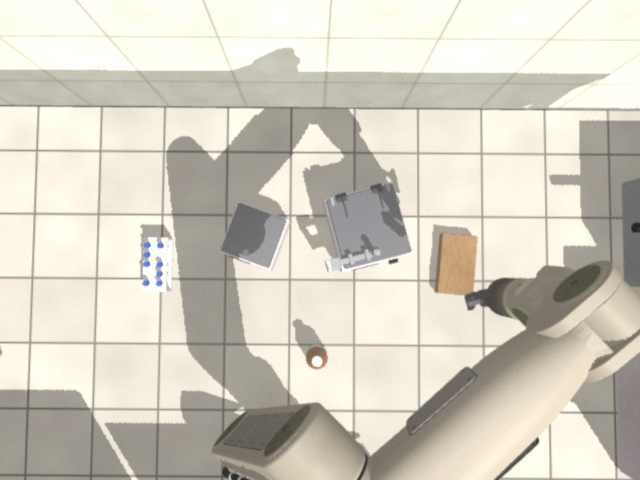

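The lid is shut and bolted, with the bar under the keeper. The rack at (157,265) has not moved. I'll check numerically where the post ended up, then hand in.

```bash
python3 - <<'E'
from h import *
import math
xh=np.array([.966,.2586,0]);yh=np.array([-.2586,.966,0])
# post top home, theta .06 from initial triangulated top
f=lambda t:np.array([-.160*math.cos(t)+.061*math.sin(t),.160*math.sin(t)+.061*math.cos(t)])
P0=np.array([.669,-.1905,.2695])
for b in (0,.03,.036):
    d=f(.06)-f(.65); P=P0+d[0]*xh+[0,0,d[1]]+b*yh; print(b,P,project('top',P),project('scene',P))
print('seen top',305+240*.3,165+292*.3,'scene',205+228*.35,150+88*.35, env.get_state()['clock'])
E
```

```text
0 [ 0.60563306 -0.20746345  0.19459354] (np.float64(389.45430185406383), np.float64(247.899145374323)) (np.float64(272.6472959377272), np.float64(175.46710549973008))
0.03 [ 0.59787506 -0.17848345  0.19459354] (np.float64(377.7591645792048), np.float64(250.9578637075853)) (np.float64(282.2097562831203), np.float64(179.15491882835963))
0.036 [ 0.59632346 -0.17268745  0.19459354] (np.float64(375.41927221716503), np.float64(251.56983357997123)) (np.float64(284.1426299107184), np.float64(179.9003417497574))
seen top 377.0 252.6 scene 284.8 180.8 10.55
```

The scene view says fully home, while the top view by eye reads 32 mm, which is within pixel error. I'll measure it more carefully.

```bash
python3 - <<'E'
import cv2,numpy as np
a=cv2.imread("pics/top9.png")[235:280,320:400];b=cv2.imread("pics/scene9.png")[170:215,270:350]
cv2.imwrite("pics/zz9.png",np.vstack([cv2.resize(cv2.convertScaleAbs(i,alpha=.8),(800,450)[:2] if 0 else (530,298),interpolation=cv2.INTER_NEAREST) for i in(a,b)]))
E
```

```text
(no output)
```

View pics/zz9.png

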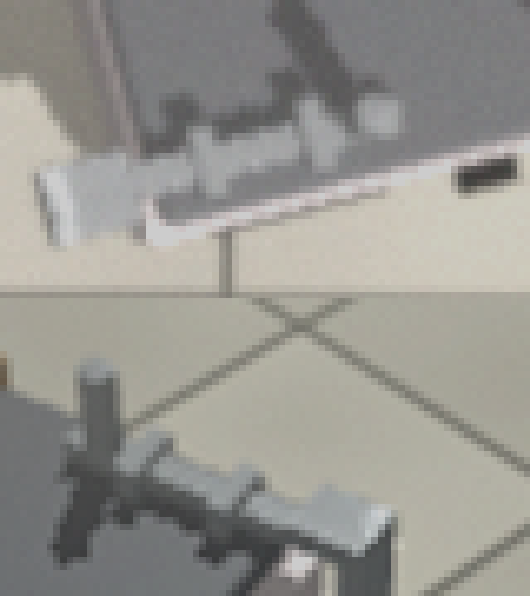

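View pics/wrist9.png

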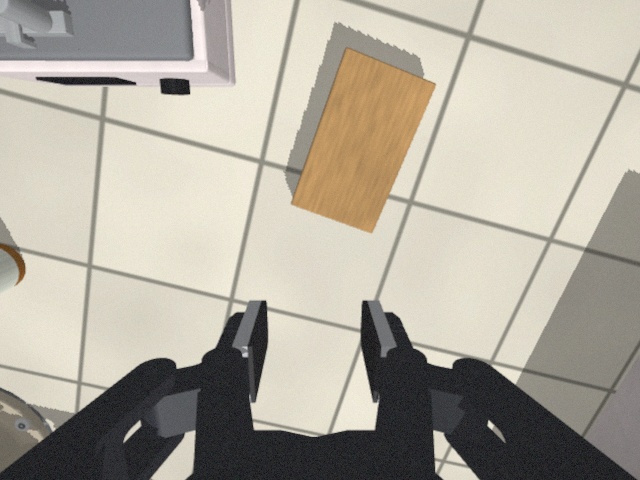

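The two views disagree slightly (top about 31 mm, scene about 37 mm), so I'll look again with the wrist camera from above the post.

```bash
python3 -m inch '[[[-20,0,-45,0],[-40,0,-90,0],[-70,0,-135,0],[-90,0,-170,0],[-100,0,-190,0],[-100,0,-190,0],[-100,0,-190,0]]]'; python3 - <<'E'
from h import *
import cv2,math
st=env.get_state(); cv2.imwrite("pics/wrist10.png",cv2.convertScaleAbs(env.read_camera("wrist"),alpha=1.2))
xh=np.array([.966,.2586,0]);yh=np.array([-.2586,.966,0])
f=lambda t:np.array([-.160*math.cos(t)+.061*math.sin(t),.160*math.sin(t)+.061*math.cos(t)])
for b in (.03,.036):
    d=f(.06)-f(.65); P=np.array([.669,-.1905,.2695])+d[0]*xh+[0,0,d[1]]+b*yh; print(b,project('wrist',P,st))
E
```

```text
clock: 11.25
tcp_pos: [0.547, -0.1833, 0.3029]
orientation: [-0.093, 0.093, -0.701, 0.701]
wrist_force: [-0.4, 0.0, -1.2]
finger_gap: 0.0406
0.03 (np.float64(326.22616314108257), np.float64(171.32946744807037))
0.036 (np.float64(317.24704480227024), np.float64(171.31686559891102))
```

View pics/wrist10.png

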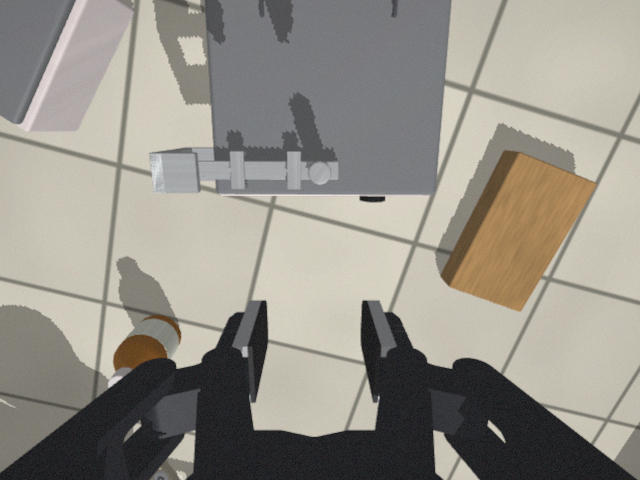

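The post's top is at (319.5,172), against a predicted 317.2 for fully home. The same camera read 2 px to the right at the first look, so this is home within about 1 mm. Handing in.

```bash
python3 - <<'E'
from workcell import env
print(env.hand_in(), env.get_state()['clock'])
E
```

```text
the job is handed in; nothing more can be done
the job is handed in; nothing more can be done
```

The lid is shut and bolted, and I handed the job in at about 11.3 s, well inside the 35 s limit. I gripped the post, followed the hinge arc down until the force showed the lid's stop, and slid the bolt 36.2 mm onto its own stop. I then eased off, let go and lifted clear.

**Last checks:**
- **Lid and bolt:** the lid stayed down after release, with the bar under the keeper's lip. The wrist and scene cameras put the post fully home to within about 1 to 2 mm. The coarser top view read about 31–32 mm. I put that down to pixel error, because the bolt had met its stop under force.
- **Rack and neighbours:** the rack and the lower instrument looked unmoved in the top picture.
- **Forces:** wrist readings stayed at about 20 N or less. A force of about 8 N remained on the gripper just after it opened, probably a bolt guide touching a fingertip as the lid rose against the keeper. It was gone after lifting.

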